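# Pack a bench cool box flush with cold packs round its temperature logger

### The arm

A 6-joint arm with a two-finger parallel gripper is mounted at the origin on a cart in front of the work surface, level with it; the furniture and walls round the work are solid. World frame = base frame: x ahead of the robot, y to its left, z up, the work surface at z = 0. Lengths are in m, angles in rad, forces in N, time in s.
With the tool pointing down it reaches from about 0.25 to 0.775 m from the base axis. Payload 8.9 kg.
Tool frame: the origin (TCP) lies midway between the tips of the shut fingers; the grasp point (between the pads) lies 19 mm behind it (manip.pinch_z is the distance from the TCP to the grasp point, in m); z points along the fingers, y is the line along which they close (so a half turn about z gives the same grasp; the last joint's range is limited). The gripper opens to 85 mm and grips with 20 to 120 N. Pads are 22 mm wide; open, the fingers measure 114 mm over their backs; the gripper's body (76 mm by 85 mm) begins 54 mm behind the grasp point. The pads swing forward as they close: fully open they stand 13 mm farther back than shut.
Start: joints at [1.009, 0.291, -0.153, 1.127, 0, 1.431], TCP at [0.215, 0.479, 0.231] pointing down, gripper open.
Joint ranges: [-2.52, 2.52], [-0.91, 1.74], [-1.3, 1.37], [-1.96, 2.02], [-1.52, 1.47], [-3.14, 3.14]. Speed limits (rad/s): [2.22, 2.22, 2.79, 3.14, 3.14, 3.14].

### API

Orientations are given as a unit quaternion [w, x, y, z].
In Python, from workcell import manip gives the robot as it stands. Calls block until the motion is done:
- manip.move_ptp(position, orientation): joint-space move of the TCP to a pose.
- manip.movel(position, speed=0.15, attitude=None, stop_force=None): straight line of the TCP; attitude=None keeps the orientation; speed is the mean speed in m/s. With stop_force (N) it stops when the force on the tool has changed by that much, and returns True; else False.
- manip.move_joints(angles): joint-space move.
- manip.command_gripper(opening, strength=None): finger opening in m; strength is the grip in N (None keeps the last); returns when the fingers have stopped.
- manip.hold(seconds).
- manip.solve_ik(position, orientation): joint angles nearest the present ones, or None.
- manip.get_state(): the state.
- manip.snapshot(name): name is "scene" or "top" or "wrist"; returns a dict with "frame" (420x560x3 uint8, blue, green, red), "mtx" (3x3 intrinsics, pixels), "D" ([k1, k2, p1, p2, k3] as OpenCV has them; the pictures are not rectified), "R" (3x3) and "t" (3): a world point X has camera coordinates R X + t. Camera axes: x right, y down, z forward; pixel columns grow to the right and rows downward; lengths in m; the calibration is good to about 2 mm. A picture is of the moment at which its call begins. There is no depth.
A pose or a line that the arm cannot do raises manip.MotionError and nothing moves.
- manip.sign_off(): hands the job in; it is judged then, once.
The state is a dict: "time_s": time; "qpos": joint angles; "qd": joint speeds; "effort": joint torques, N m; "ee_pos": TCP position; "ee_rot": TCP orientation; "ft_force": force on the tool from outside, world axes, zero at the start; "ft_torque": the same for the moment, N m; "finger_gap": finger opening in m; "grasp_force": force on a finger pad.
Only numpy, scipy, OpenCV 4.12 (cv2) and the standard library are available. Lean on these libraries where they do the work, as an engineer would, in place of code of your own. Each camera call takes 0.05 s, during which the arm holds its last target. There are 200 camera calls.

### The job

Slide the cover of the cool box fully back to its stop, make room in the row and stand the orange temperature logger in the middle, between the two pairs of cold packs that are already in the box, and pack every cold pack standing on the bench into the row as well, on edge like the others, in any places. All of them must stand upright on the chamber floor with nothing above the rim; then slide the cover shut to its front stop, which it only reaches if nothing stands proud. Leave the beaker and the timer where they are.

Things in the scene. Friction and masses are not known exactly. Their poses are not given: they have to be found in the camera images.
- cool_box: white bench cool box, fixed. Origin on the bench under the centre of its open chamber; x away from the robot towards the cooling unit, y along the row of packs, z up. Rim 67 mm above the bench, walls 12 mm. Behind the chamber, x = 45 to 156 mm, the cooling unit, as high as the rim. Cover rails along both sides (y = +-128 to +-133 mm) rise to 79 mm above the bench
- chamber_floor (a point): centre of the chamber's floor, 14 mm above the bench, axes as cool_box. Chamber inside: 90 mm in x (+-45), 244 mm in y (+-122), 53 mm deep, so packs and logger standing in it end 3 mm below the rim. Packs stand with their 80 mm along x and their 22 mm along y, the direction of the row
- cover (a joint): flat sliding cover, underside 68 mm and top 72 mm above the bench; 0 = shut (front stop), 0.096 m = fully back over the cooling unit (rear stop, the chamber all clear); opens along the box's +x, about 1.5 N friction, stays where it is left. It passes over things up to 54 mm tall on the chamber floor; its front edge stops against anything higher
- cover_grip (a point): centre of the black bar grip on the cover, 81 mm above the bench: 12 mm thick along the box's x, 76 mm along y, 18 mm high (its foot, the cover's top, is 72 mm above the bench); moves with the cover; with the cover shut it is 31 mm before the chamber's centre
- pack_1: pale blue hard-shell cold pack, a block 80 x 22 x 50 mm (own x, y, z), 0.09 kg, white plug in its top; origin at the centre of its underside, z up as it stands on edge. In the cool box from the start: pack_1 to pack_4 in this order from the +y end, in two tight pairs (1, 2) and (3, 4), a gap of 36 to 40 mm between pack_2 and pack_3, free space at the ends
- pack_2: pale blue hard-shell cold pack, a block 80 x 22 x 50 mm (own x, y, z), 0.09 kg, white plug in its top; origin at the centre of its underside, z up as it stands on edge. In the cool box from the start: pack_1 to pack_4 in this order from the +y end, in two tight pairs (1, 2) and (3, 4), a gap of 36 to 40 mm between pack_2 and pack_3, free space at the ends
- pack_3: pale blue hard-shell cold pack, a block 80 x 22 x 50 mm (own x, y, z), 0.09 kg, white plug in its top; origin at the centre of its underside, z up as it stands on edge. In the cool box from the start: pack_1 to pack_4 in this order from the +y end, in two tight pairs (1, 2) and (3, 4), a gap of 36 to 40 mm between pack_2 and pack_3, free space at the ends
- pack_4: pale blue hard-shell cold pack, a block 80 x 22 x 50 mm (own x, y, z), 0.09 kg, white plug in its top; origin at the centre of its underside, z up as it stands on edge. In the cool box from the start: pack_1 to pack_4 in this order from the +y end, in two tight pairs (1, 2) and (3, 4), a gap of 36 to 40 mm between pack_2 and pack_3, free space at the ends
- pack_5: pale blue hard-shell cold pack, a block 80 x 22 x 50 mm (own x, y, z), 0.09 kg, white plug in its top; origin at the centre of its underside, z up as it stands on edge. Stands on the bench to the left of the cool box at the start; absent in some runs
- pack_6: pale blue hard-shell cold pack, a block 80 x 22 x 50 mm (own x, y, z), 0.09 kg, white plug in its top; origin at the centre of its underside, z up as it stands on edge. Stands on the bench to the left of the cool box at the start; absent in some runs
- pack_7: pale blue hard-shell cold pack, a block 80 x 22 x 50 mm (own x, y, z), 0.09 kg, white plug in its top; origin at the centre of its underside, z up as it stands on edge. Stands on the bench to the left of the cool box at the start; absent in some runs
- pack_8: pale blue hard-shell cold pack, a block 80 x 22 x 50 mm (own x, y, z), 0.09 kg, white plug in its top; origin at the centre of its underside, z up as it stands on edge. Stands on the bench to the left of the cool box at the start; absent in some runs
- trip_logger: orange temperature logger with a dark face and small display on top, a block 80 x 44 x 50 mm (own x, y, z), about 0.13 kg; origin at the centre of its underside, z up; stands on the bench to the left of the cool box at the start; its 44 mm thickness (own y) goes along the row, its 80 mm along the box's x, either way round
- beaker: empty glass beaker, 72 mm across and 97 mm high, behind the work; origin at the centre of its underside; to be left alone
- timer: white timer with coloured buttons, 66 x 66 x 19 mm, lying in front of the cool box; origin at the centre of its underside; to be left alone

How it is judged:
By the outcome, as a careful person would: the job done as asked, in the order asked, and still so for the second after the job is handed in, with the robot touching nothing.
Of pack_5, pack_6, pack_7, pack_8 only 2 to 4 are there at a start; the rules pass over those that are not, and their reading is None.
At some moment in a run one of trip_logger may be knocked a few centimetres aside while the robot is not near it.
It also fails if it takes over 210 s, if anything falls off the work surface, if the arm or the gripper's body presses on something with over 40 N, if the wrist force passes 120 N, or if a joint passes its speed limit or range.

## Working session

There is one attempt and no reset: what is moved stays moved. The work goes in short steps, each a Python script; the robot and the scene stay as the last script left them, time stands still between calls to the robot, and variables do not carry over. Pictures are saved under pics/ and viewed, at most 14 in all, crops included, and the job is handed in when it is done.

```bash
mkdir -p pics; ls
python3 - <<'E'
from workcell import manip
import cv2,numpy as np
for n in("scene","top"):
    s=manip.snapshot(n);cv2.imwrite(f"pics/{n}0.png",s["frame"]);print(n,s["mtx"].tolist(),s["D"],s["R"].tolist(),s["t"])
st=manip.get_state();print(st["time_s"],st["ee_rot"],manip.pinch_z)
E
```

```text
pics
workcell.py
scene [[421.42152574358323, 0.0, 277.70666625749885], [0.0, 421.42152574358323, 207.68153571275008], [0.0, 0.0, 1.0]] [-0.02069691  0.          0.          0.          0.        ] [[0.6412993072253381, -0.7671522023167947, -0.014584136340318375], [-0.5474448625106657, -0.4441520692418543, -0.7092482371489247], [0.5376237727844441, 0.46282441364806, -0.7048079462295738]] [-0.40892598  0.37636061  0.93474471]
top [[412.5538866716782, 0.0, 282.95774389289994], [0.0, 412.5538866716782, 210.54697101317484], [0.0, 0.0, 1.0]] [-0.12117211  0.          0.          0.          0.        ] [[0.02952209029873063, -0.9995584778292245, -0.0033608903756833833], [-0.9883972211066031, -0.028690919884760857, -0.1491568450487953], [0.14899456195827313, 0.007725316555973707, -0.9888078377475434]] [-0.07450266  0.58072365  0.95947635]
0.1 [-1.82052550e-04  2.09834597e-01  9.77736748e-01 -5.11069256e-04] 0.0187
```

View pics/scene0.png

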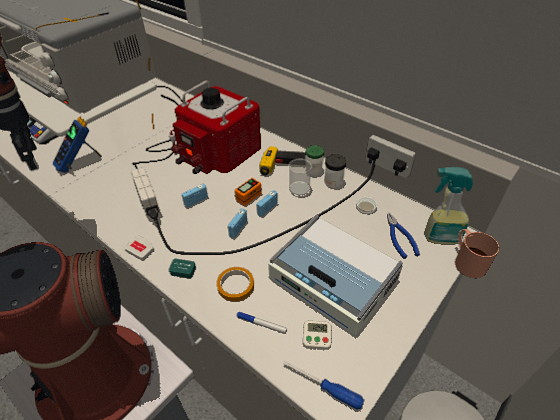

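View pics/top0.png

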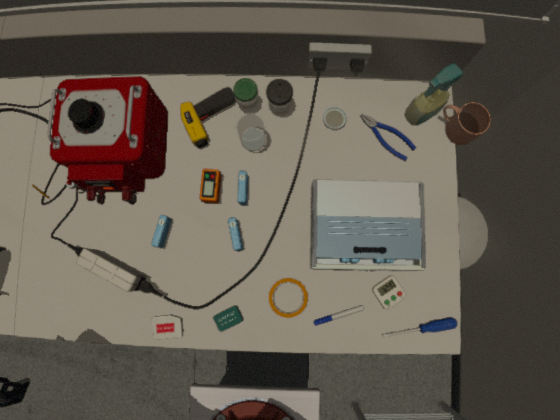

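The scene view shows three blue packs on the bench. In the top view they sit at about (162,231), (235,233) and (243,187), with the orange logger at (210,185). The box spans columns 312–425 and rows 180–270, and its black grip is at (370,250) with the cover only slightly open.

```bash
cat > h.py <<'E'
from workcell import manip
import cv2,numpy as np
from scipy.spatial.transform import Rotation as Ro
def q(yaw):
    "tool down, finger-closing line at angle yaw+90deg from world x (tool y along box y when yaw=box yaw)"
    r=(Ro.from_euler('z',yaw)*Ro.from_euler('x',np.pi)).as_quat(); return np.array([r[3],*r[:3]])
def ray(s,px,z):
    px=np.asarray(px,float).reshape(-1,1,2)
    u=cv2.undistortPoints(px,s["mtx"],s["D"])[:,0]
    d=np.c_[u,np.ones(len(u))]@s["R"]; c=-s["R"].T@s["t"]
    return c+d*((z-c[2])/d[:,2])[:,None]
def mask(s,lo,hi):
    return cv2.inRange(cv2.cvtColor(s["frame"],cv2.COLOR_BGR2HSV),np.array(lo),np.array(hi))
def blobs(m,amin=30):
    cs,_=cv2.findContours(m,cv2.RETR_EXTERNAL,cv2.CHAIN_APPROX_NONE)
    return [c for c in cs if cv2.contourArea(c)>amin]
def rect(s,c,z):
    "min-area rectangle of a contour cast on plane z: centre, long, short, long-axis angle"
    p=ray(s,c.reshape(-1,2),z)[:,:2].astype(np.float32)*1000
    ctr,_,_=r=cv2.minAreaRect(p); b=cv2.boxPoints(r); e1=b[1]-b[0];e2=b[2]-b[1]
    l,k=(e1,e2) if np.hypot(*e1)>np.hypot(*e2) else (e2,e1)
    a=np.arctan2(l[1],l[0]); a=(a+np.pi/2)%np.pi-np.pi/2
    return np.array(ctr)/1000,np.hypot(*l),np.hypot(*k),a
E
python3 - <<'E'
from h import *
s=manip.snapshot("top");f=s["frame"]
print("cam",-s["R"].T@s["t"])
for nm,lo,hi,z in(("blue",(90,60,60),(115,255,255),.05),("orange",(5,150,80),(18,255,255),.05),("black",(0,0,0),(179,255,45),.09)):
    for c in blobs(mask(s,lo,hi),60):
        x,y,w,h=cv2.boundingRect(c)
        if not(130<x<430 and 80<y<280):continue
        r=rect(s,c,z);print(nm,(x,y,w,h),r[0].round(4),round(r[1]),round(r[2]),round(r[3],3))
def crop(x0,y0,x1,y1,k,n): cv2.imwrite(n,cv2.resize(f[y0:y1,x0:x1],None,fx=k,fy=k,interpolation=cv2.INTER_CUBIC))
crop(300,170,440,280,5,"pics/c1.png")
E
```

```text
cam [ 0.43322836 -0.06522053  1.03510625]
blue (229, 218, 13, 32) [0.5231 0.0558] 78 21 0.243
blue (152, 215, 16, 32) [0.5237 0.2398] 76 22 -0.258
blue (238, 171, 10, 32) [0.6383 0.043 ] 78 20 -0.002
blue (372, 127, 35, 33) [ 0.757  -0.3131] 115 19 0.814
blue (377, 122, 39, 28) [ 0.7853 -0.3372] 114 19 0.997
orange (269, 278, 39, 40) [ 0.3714 -0.0786] 89 79 -0.673
orange (200, 169, 20, 33) [0.6407 0.1252] 79 43 -0.047
black (134, 275, 28, 21) [0.3957 0.2454] 68 36 1.39
black (354, 247, 32, 6) [ 0.4909 -0.2594] 72 11 -1.547
black (165, 232, 110, 77) [0.4197 0.0662] 290 66 -1.007
black (195, 139, 13, 9) [0.7329 0.1431] 29 18 -1.214
black (195, 88, 40, 30) [0.8357 0.1158] 101 44 -1.003
```

View pics/c1.png

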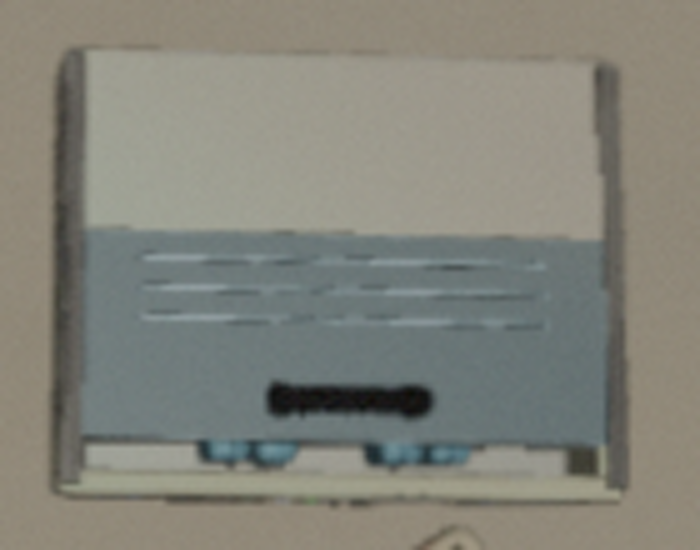

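The crop shows the cover slightly open, with four packs peeking out at the front in two pairs. The grip is at about (370,250), and the cover rails and front and back edges are clear enough to measure the box pose.

Run:
```python
from h import *
s=manip.snapshot("top")
k=lambda *p:[(300+(x-2)/5,170+(y-2)/5) for x,y in p]
a=ray(s,k((85,50),(598,62)),.067);print("back edge",a.round(4),np.arctan2(*(a[0]-a[1])[[1,0]])-np.pi/2)
a=ray(s,k((62,488),(620,494)),.067);print("front edge",a.round(4),np.arctan2(*(a[0]-a[1])[[1,0]])-np.pi/2)
a=ray(s,k((85,70),(83,470)),.079);print("left rail in",a.round(4),np.arctan2(*(a[0]-a[1])[[1,0]]))
a=ray(s,k((600,90),(607,470)),.079);print("right rail in",a.round(4),np.arctan2(*(a[0]-a[1])[[1,0]]))
a=ray(s,k((85,438),(605,446)),.072);print("cover front",a.round(4),np.arctan2(*(a[0]-a[1])[[1,0]])-np.pi/2)
```

```text
back edge [[ 0.6566 -0.1363  0.067 ]
 [ 0.6588 -0.3866  0.067 ]] 0.008831768259683015
front edge [[ 0.4476 -0.1293  0.067 ]
 [ 0.4507 -0.3936  0.067 ]] 0.011758643158513937
left rail in [[ 0.6442 -0.1355  0.079 ]
 [ 0.4559 -0.138   0.079 ]] 0.013065682883797402
right rail in [[ 0.6423 -0.3832  0.079 ]
 [ 0.4615 -0.3834  0.079 ]] 0.0011497690807241766
cover front [[ 0.4709 -0.1392  0.072 ]
 [ 0.473  -0.3849  0.072 ]] 0.008258373064259361
```

```bash
cat >> h.py <<'E'
YAW=.010; BO=np.array([.504,-.260,0])
def B(x,y,z,o=None):
    "box -> world"
    c,s_=np.cos(YAW),np.sin(YAW); o=BO if o is None else o
    return np.array([o[0]+c*x-s_*y,o[1]+s_*x+c*y,z])
E
python3 - <<'E'
from h import *
manip.command_gripper(0.0,40)
manip.move_ptp(B(-.055,0,.20),q(YAW))
manip.movel(B(-.055,0,.078),.15)
print(manip.movel(B(.085,0,.078),.06,stop_force=8))
st=manip.get_state();print(st["time_s"],st["ee_pos"],st["ft_force"])
manip.movel(B(.02,0,.078),.15);manip.movel(B(.02,0,.2),.3)
manip.move_ptp(B(-.05,0,.32),q(YAW))
s=manip.snapshot("wrist");cv2.imwrite("pics/w1.png",s["frame"])
s=manip.snapshot("top");cv2.imwrite("pics/c2.png",cv2.resize(s["frame"][160:290,140:440],None,fx=2.6,fy=2.6))
print(manip.get_state()["time_s"])
E
```

```text
True
6.2417 [ 0.55206014 -0.25919528  0.07720627] [ 1.16247472  0.36415501 -0.39234984]
7.85
```

View pics/w1.png

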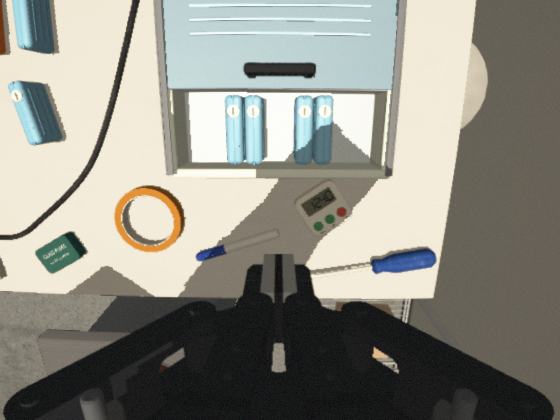

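The wrist view shows the chamber fully clear, with the cover's front edge at row 90. The pairs are at columns 226–263 and 295–333, rows 95–163, and the grip is at (280,69). I'll measure these next.

Run:
```python
from h import *
s=manip.snapshot("wrist")
print("cam",(-s["R"].T@s["t"]).round(3))
def show(n,px,z):
    w=ray(s,px,z)[:,:2]-BO[:2]; c,sn=np.cos(YAW),np.sin(YAW)
    print(n,(w@np.array([[c,-sn],[sn,c]])*1000).round(1).tolist())
for c in blobs(mask(s,(90,60,60),(115,255,255)),200):
    x,y,w,h=cv2.boundingRect(c)
    if 170<x<390 and y>85: r=rect(s,c,.064);print((x,y,w,h),r[0].round(4),r[1].round(),r[2].round(),r[3].round(3)); show(" ctr",[(x,y+h/2),(x+w,y+h/2),(x+w/2,y),(x+w/2,y+h)],.064)
for c in blobs(mask(s,(0,0,0),(179,255,50)),100):
    x,y,w,h=cv2.boundingRect(c)
    if y<90 and 200<x<350: r=rect(s,c,.09);print("grip",(x,y,w,h),r[0].round(4),r[1].round(),r[2].round(),r[3].round(3));show(" ",[(x+w/2,y+h/2)],.09)
show("front edge in",[(190,166),(370,168)],.067)
show("front edge out",[(175,176),(390,180)],.067)
show("cover front",[(175,90),(385,93)],.072)
show("side in L,R",[(175,130),(387,130)],.079)
```

```text
cam [ 0.526 -0.26   0.459]
(372, 249, 65, 24) [ 0.3366 -0.4273] 85.0 28.0 -1.394
 ctr [[-168.0, -122.7], [-168.7, -210.0], [-151.2, -163.9], [-185.9, -168.1]]
(197, 245, 29, 16) [ 0.3463 -0.1737] 39.0 12.0 -1.245
 ctr [[-157.0, 105.2], [-156.8, 67.4], [-145.7, 85.6], [-168.3, 86.9]]
(294, 95, 39, 69) [ 0.5029 -0.3003] 77.0 43.0 0.001
 ctr [[-1.1, -18.1], [-0.9, -63.3], [37.3, -39.6], [-41.3, -41.9]]
(226, 95, 38, 69) [ 0.5021 -0.2211] 77.0 43.0 0.006
 ctr [[-1.1, 60.7], [-1.2, 16.6], [37.2, 37.8], [-41.4, 39.7]]
grip (246, 63, 70, 14) [ 0.5657 -0.2615] 72.0 13.0 -1.557
  [[61.2, -2.6]]
front edge in [[-43.2, 104.9], [-45.2, -109.1]]
front edge out [[-55.2, 124.0], [-59.6, -134.6]]
cover front [[42.9, 114.8], [40.1, -118.5]]
side in L,R [[-0.4, 115.9], [0.0, -121.8]]
```

```bash
sed -i 's/^YAW=.*/YAW=.006; BO=np.array([.502,-.262,0])/' h.py
python3 - <<'E'
from h import *
P=lambda z:np.array([.501,-.2607,z])
manip.move_ptp(P(.12),q(YAW))
manip.movel(P(.075),.15)
print(manip.movel(P(.019),.04,stop_force=5),manip.get_state()["ee_pos"])
if manip.get_state()["ee_pos"][2]<.022:
    manip.command_gripper(.057,30); st=manip.get_state();print(st["finger_gap"],st["ft_force"])
    manip.command_gripper(.03,30)
    manip.movel(P(.12),.2)
manip.move_ptp(B(-.05,0,.32),q(YAW))
s=manip.snapshot("wrist");cv2.imwrite("pics/w2.png",s["frame"])
for c in blobs(mask(s,(90,60,60),(115,255,255)),200):
    x,y,w,h=cv2.boundingRect(c)
    if 170<x<390 and y>85: r=rect(s,c,.064);print((x,y,w,h),r[0].round(4),r[1].round(),r[2].round(),r[3].round(3))
s=manip.snapshot("top")
for nm,lo,hi in(("blue",(90,60,60),(115,255,255)),("orange",(5,150,80),(18,255,255))):
    for c in blobs(mask(s,lo,hi),60):
        x,y,w,h=cv2.boundingRect(c)
        if 130<x<300 and 80<y<270: r=rect(s,c,.05);print(nm,r[0].round(4),round(r[1]),round(r[2]),round(r[3],3))
print(manip.get_state()["time_s"])
E
```

```text
True [ 0.50087921 -0.26073183  0.02389768]
(371, 247, 65, 25) [ 0.3364 -0.4276] 85.0 28.0 -1.392
(293, 94, 38, 69) [ 0.5023 -0.3007] 77.0 43.0 0.018
(224, 94, 39, 69) [ 0.5016 -0.2217] 77.0 43.0 0.005
blue [0.5226 0.0558] 78 21 0.231
blue [0.5226 0.2363] 75 29 -0.214
blue [0.6359 0.0426] 82 21 -0.002
orange [0.64   0.1247] 81 44 -0.047
11.5917
```

View pics/w2.png

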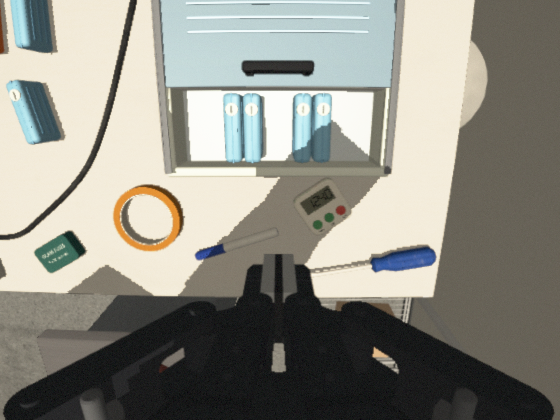

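The wrist view shows the packs almost unchanged (pairs at columns 224–262 and 293–331). The fingers went in but stopped 2 mm above my threshold, so I'll redo the spread from z = 0.026.

Run:
```python
from h import *
P=lambda z:np.array([.501,-.2610,z])
manip.move_ptp(P(.12),q(YAW))
manip.movel(P(.075),.15)
print(manip.movel(P(.026),.04,stop_force=12),manip.get_state()["ee_pos"])
if manip.get_state()["ee_pos"][2]<.032:
    manip.command_gripper(.03,30);manip.movel(P(.02),.04,stop_force=12)
    manip.command_gripper(.057,30); st=manip.get_state();print(st["finger_gap"],st["ft_force"])
    manip.command_gripper(.03,30)
    manip.movel(P(.12),.2)
manip.move_ptp(B(-.05,0,.32),q(YAW))
s=manip.snapshot("wrist");cv2.imwrite("pics/w3.png",s["frame"])
for c in blobs(mask(s,(90,60,60),(115,255,255)),200):
    x,y,w,h=cv2.boundingRect(c)
    if 170<x<390 and y>85: r=rect(s,c,.064);print((x,y,w,h),r[0].round(4),r[1].round(),r[2].round(),r[3].round(3))
manip.command_gripper(.075)
# above logger
manip.move_ptp([.56,.125,.32],q(-.047))
s=manip.snapshot("wrist");cv2.imwrite("pics/w4.png",s["frame"]);print((-s["R"].T@s["t"]).round(3))
for nm,lo,hi in(("blue",(90,60,60),(115,255,255)),("orange",(5,150,80),(18,255,255))):
    for c in blobs(mask(s,lo,hi),300):
        x,y,w,h=cv2.boundingRect(c); r=rect(s,c,.05);print(nm,(x,y,w,h),r[0].round(4),round(r[1]),round(r[2]),round(r[3],3))
print(manip.get_state()["time_s"])
```

```text
False [ 0.5011804  -0.26114582  0.02626253]
0.05678993655502963 [-0.79342911 -0.4985054   1.44501501]
(371, 247, 65, 25) [ 0.3365 -0.4271] 85.0 28.0 -1.405
(196, 244, 28, 16) [ 0.3463 -0.1744] 39.0 12.0 -1.25
(309, 93, 39, 69) [ 0.5032 -0.319 ] 77.0 43.0 0.019
(209, 93, 39, 69) [ 0.5024 -0.2045] 77.0 43.0 -0.009
[0.632 0.121 0.461]
blue (493, 172, 55, 62) [ 0.5008 -0.1947] 86 72 0.006
blue (180, 166, 25, 63) [0.5287 0.2363] 85 25 -0.235
blue (315, 160, 29, 63) [0.528  0.0607] 84 21 0.232
blue (329, 66, 20, 68) [0.6395 0.0491] 77 23 0.004
orange (386, 250, 61, 58) [ 0.4049 -0.0683] 96 61 0.745
orange (256, 66, 36, 68) [0.6428 0.1258] 77 41 -0.037
22.1667
```

View pics/w4.png

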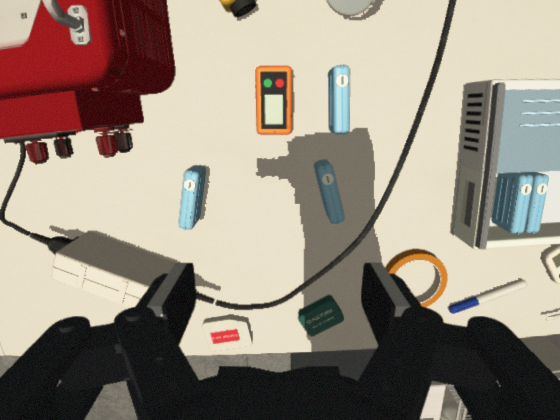

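Wrist view: the logger is at (274,100), clear of the neighbouring pack at (340,100). The pair gap is now about 70 mm, which is enough for the logger and the fingers.

```bash
cat >> h.py <<'E'
def pick(x,y,yaw,op,z=.024,force=40):
    manip.command_gripper(op)
    manip.move_ptp([x,y,.12],q(yaw)); manip.movel([x,y,z],.12)
    manip.command_gripper(0.0,force); g=manip.get_state()["finger_gap"]
    manip.movel([x,y,.15],.2); st=manip.get_state(); print("picked gap",round(g,4),"after",round(st["finger_gap"],4),st["grasp_force"])
    return st["finger_gap"]
def place(x,y,z,op,yaw=None):
    yaw=YAW if yaw is None else yaw
    manip.move_ptp([x,y,.15],q(yaw)); manip.movel([x,y,.09],.15)
    hit=manip.movel([x,y,z],.05,stop_force=10); st=manip.get_state(); print("place hit",hit,st["ee_pos"].round(4),np.round(st["ft_force"],1))
    return hit
def look(n,px=None,py=None):
    s=manip.snapshot("wrist"); cv2.imwrite(f"pics/{n}.png",s["frame"])
    for nm,lo,hi in(("blue",(90,60,60),(115,255,255)),("orange",(5,150,80),(18,255,255))):
        for c in blobs(mask(s,lo,hi),300):
            z=.064 if rect(s,c,.05)[0][1]<-.12 else .05
            r=rect(s,c,z);print(nm,cv2.boundingRect(c),r[0].round(4),round(r[1]),round(r[2]),round(r[3],3))
    print("t",manip.get_state()["time_s"])
E
python3 - <<'E'
from h import *
g=pick(.642,.1255,-.04,.062)
if .038<g<.05:
    if not place(.5025,-.2618,.0385,.05) or manip.get_state()["ee_pos"][2]<.043:
        manip.command_gripper(.051); manip.movel([.5025,-.2618,.12],.2)
        manip.move_ptp(B(-.05,0,.32),q(YAW)); look("w5")
E
```

```text
picked gap 0.0432 after 0.0433 41.290916204452515
place hit True [ 0.502  -0.2615  0.0392] [-1.1  0.7  6. ]
blue (371, 247, 65, 25) [ 0.3362 -0.4272] 85 28 -1.392
blue (309, 93, 39, 69) [ 0.5031 -0.3193] 77 43 0.03
blue (209, 93, 39, 69) [ 0.5024 -0.2045] 77 43 -0.008
blue (7, 81, 53, 63) [0.5253 0.0403] 80 46 0.227
blue (11, 0, 41, 52) [0.6223 0.0277] 59 46 -0.005
orange (114, 186, 69, 65) [ 0.3868 -0.0923] 93 86 -0.874
orange (261, 94, 36, 68) [ 0.5022 -0.2624] 76 41 0.007
t 33.1333
```

```bash
cat >> h.py <<'E'
def find(x,y,z=.05,lo=(90,60,60),hi=(115,255,255)):
    manip.move_ptp([x-.078,y,.25],q(0)); s=manip.snapshot("wrist")
    rs=[rect(s,c,z) for c in blobs(mask(s,lo,hi),300)]
    r=min(rs,key=lambda r:np.hypot(*(r[0]-[x,y]))); print("found",r[0].round(4),round(r[1]),round(r[2]),round(r[3],3)); return r
def push(x,y0,y1,z=.022):
    manip.command_gripper(0.0); manip.move_ptp([x,y0,.15],q(YAW)); manip.movel([x,y0,.075],.2)
    if manip.movel([x,y0,z],.05,stop_force=10): print("descent blocked",manip.get_state()["ee_pos"]); manip.movel([x,y0,.12],.1); return None
    h=manip.movel([x,y1,z],.05,stop_force=12); y=manip.get_state()["ee_pos"][1]
    manip.movel([x,y+.004,z],.05); manip.movel([x,y+.004,.12],.2); print("push hit",h,"end y",round(y,4)); return y
E
python3 - <<'E'
from h import *
y=push(.5025,-.160,-.255)
manip.move_ptp(B(-.05,0,.32),q(YAW)); look("w6")
r=find(.638,.047)
E
```

```text
descent blocked [ 0.5021854  -0.15985204  0.03307742]
blue (371, 247, 65, 25) [ 0.3362 -0.4271] 85 28 -1.393
blue (209, 94, 39, 69) [ 0.5015 -0.2044] 77 43 -0.0
blue (309, 93, 39, 69) [ 0.5035 -0.319 ] 77 43 0.015
blue (7, 81, 53, 63) [0.5254 0.0403] 80 46 0.222
blue (11, 0, 41, 52) [0.6225 0.0279] 59 46 -0.003
orange (114, 186, 69, 65) [ 0.3863 -0.0921] 93 86 -0.836
orange (261, 94, 36, 68) [ 0.5024 -0.2621] 77 41 0.021
t 37.8
found [0.6397 0.0453] 77 19 0.008
```

View pics/w6.png

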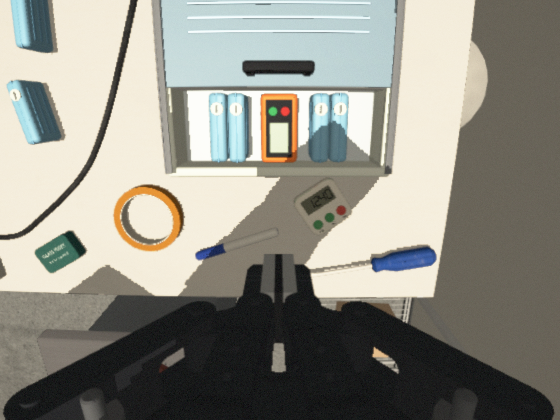

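The logger (column 279) stands between the pairs. The push descent was stopped by the gripper's wide knuckles meeting the left rail, so I'll push from higher and farther inside.

Run:
```python
from h import *
y=push(.5025,-.164,-.258,.037)
if y is None: raise SystemExit
manip.move_ptp(B(-.05,0,.32),q(YAW)); look("w7")
r=find(.638,.047)
pick(r[0][0],r[0][1],r[3],.045,.030)
print(manip.get_state()["time_s"])
```

```text
push hit True end y -0.1832
blue (371, 247, 65, 25) [ 0.3362 -0.4269] 85 28 -1.393
blue (309, 94, 39, 68) [ 0.5027 -0.3191] 76 44 0.015
blue (249, 93, 19, 69) [ 0.5026 -0.2383] 77 21 -0.001
blue (219, 93, 28, 69) [ 0.5025 -0.2089] 77 30 -0.0
blue (7, 80, 53, 64) [0.5256 0.0402] 80 46 0.226
blue (11, 0, 41, 52) [0.6222 0.0278] 59 46 -0.012
orange (114, 186, 69, 65) [ 0.3868 -0.0921] 93 87 -0.714
orange (269, 94, 37, 68) [ 0.5023 -0.2717] 76 41 0.002
t 44.1917
found [0.6397 0.0453] 77 19 0.008
picked gap 0.0214 after 0.021 39.156498312950134
48.6417
```

View pics/w7.png

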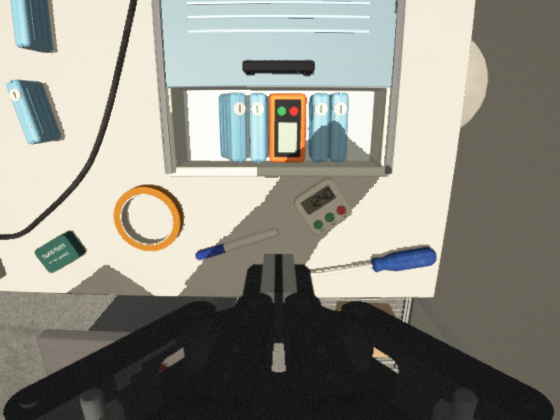

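In the w7 view pack_1 (columns 219–245) leans on pack_2 because I pushed it too high. I'll put the held pack back on the bench and push pack_1 at its base to right it.

Run:
```python
from h import *
x,y=manip.get_state()["ee_pos"][:2]
manip.movel([x,y,.031],.15); manip.command_gripper(.045); manip.movel([x,y,.12],.25)
manip.command_gripper(0.0); X=.5025
manip.move_ptp([X,-.169,.15],q(YAW)); manip.movel([X,-.169,.075],.2)
h=manip.movel([X,-.169,.037],.08,stop_force=10)
h2=manip.movel([X,-.174,.020],.04,stop_force=8); st=manip.get_state();print(h,h2,st["ee_pos"])
if st["ee_pos"][2]<.03:
    z=st["ee_pos"][2]+(.002 if h2 else 0)
    h=manip.movel([X,-.260,z],.03,stop_force=14); y=manip.get_state()["ee_pos"][1]; print("push",h,y)
    manip.movel([X,y+.005,z],.05)
manip.movel([X,manip.get_state()["ee_pos"][1],.12],.2)
manip.move_ptp(B(-.05,0,.32),q(YAW)); look("w8")
```

```text
False True [ 0.5023491  -0.17334     0.01945613]
push True -0.22066109896104907
blue (371, 247, 65, 25) [ 0.3362 -0.427 ] 85 28 -1.393
blue (288, 93, 18, 68) [ 0.5035 -0.2831] 76 20 0.015
blue (250, 93, 19, 69) [ 0.5026 -0.2394] 77 20 0.021
blue (344, 92, 38, 69) [ 0.505  -0.3593] 77 42 0.018
blue (7, 80, 53, 64) [0.5253 0.0402] 80 46 0.228
blue (11, 0, 41, 54) [0.6212 0.0274] 61 46 0.0
orange (114, 186, 69, 65) [ 0.3866 -0.092 ] 93 87 -0.836
orange (306, 93, 39, 68) [ 0.5039 -0.3156] 76 43 0.01
t 57.0083
```

View pics/w8.png

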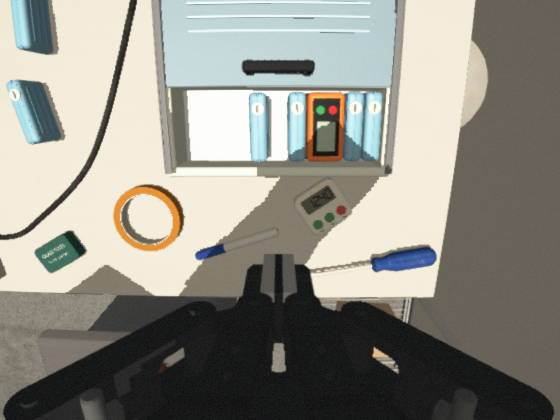

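In w8 everything stands upright. The row is against the −y wall, and pack_1 (column 258) is about 22 mm away from pack_2 (column 297), so I'll nudge it in and then bring the first pack.

Run:
```python
from h import *
y=push(.5025,-.208,-.262,.021)
r=find(.638,.047)
g=pick(r[0][0],r[0][1],r[3],.045,.026)
row=y-.0085 if y else None
print("row edge",row)
manip.move_ptp(B(-.05,0.05,.34),q(YAW)); look("w9");
```

```text
descent blocked [ 0.50220483 -0.20792004  0.02350503]
found [0.6375 0.0447] 78 20 0.008
picked gap 0.0212 after 0.021 39.165303111076355
row edge None
blue (399, 242, 62, 24) [ 0.3352 -0.4225] 86 28 -1.395
blue (231, 176, 74, 196) [ 0.2885 -0.2013] 307 99 0.051
blue (291, 95, 17, 65) [ 0.5026 -0.2373] 77 20 0.018
blue (378, 94, 39, 66) [ 0.5051 -0.3579] 78 43 0.016
blue (324, 94, 21, 66) [ 0.5037 -0.2796] 78 24 -0.0
blue (55, 80, 47, 62) [0.5252 0.0439] 78 40 0.222
orange (153, 183, 66, 63) [ 0.3854 -0.0865] 90 89 -1.566
orange (344, 90, 38, 66) [ 0.5089 -0.3136] 77 44 0.014
t 66.4
```

View pics/w9.png

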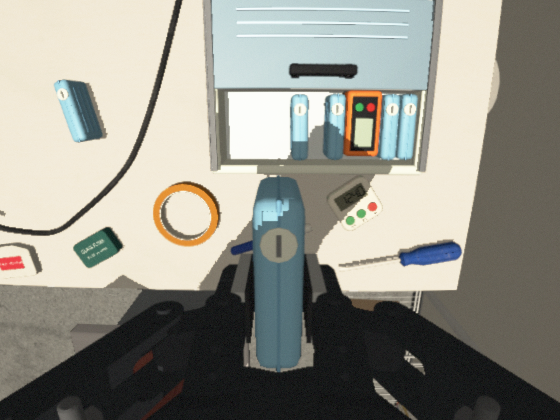

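In w9 the pack is held squarely. Pack_1 is at column 299 and the rest of the row is to its right. Something moved the logger about 5 mm in x inside the chamber, but it's still upright and in place. I'll place this pack now and push the row together at low height.

Run:
```python
from h import *
X=.503;Y=-.203
h=place(X,Y,.0405,.03)
if manip.get_state()["ee_pos"][2]<.046:
    manip.command_gripper(.029); manip.movel([X,Y,.12],.2)
    y=push(X,-.173,-.224,.0255)
    manip.move_ptp(B(-.05,0.03,.32),q(YAW)); look("w10")
```

```text
place hit True [ 0.5025 -0.2027  0.041 ] [-1.   0.6  6.5]
push hit True end y -0.179
blue (391, 247, 65, 25) [ 0.3362 -0.424 ] 86 28 -1.386
blue (310, 93, 22, 69) [ 0.5031 -0.2805] 77 22 -0.005
blue (275, 93, 18, 69) [ 0.5026 -0.238 ] 77 20 0.018
blue (246, 93, 18, 69) [ 0.5023 -0.2044] 77 20 -0.004
blue (366, 92, 42, 69) [ 0.5054 -0.3578] 78 43 0.004
blue (29, 79, 51, 64) [0.5252 0.0419] 79 43 0.223
orange (134, 185, 69, 66) [ 0.3865 -0.0894] 92 86 -0.829
orange (330, 88, 41, 70) [ 0.5086 -0.3133] 78 44 0.0
t 74.0167
```

View pics/w10.png

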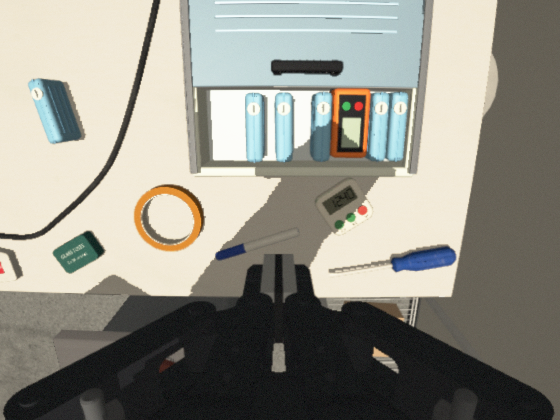

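In w10 all five packs and the logger stand upright, but the push stopped at first contact, leaving gaps between columns 264 and 310. I'll push again slowly with a higher stop force.

```bash
sed -i 's/h=manip.movel(\[x,y1,z\],.05,stop_force=12)/h=manip.movel([x,y1,z],.025,stop_force=25)/' h.py
python3 - <<'E'
from h import *
y=push(.503,-.173,-.219,.0255)
r=find(.525,.054)
g=pick(r[0][0],r[0][1],r[3],.045,.026)
manip.move_ptp(B(-.05,0.06,.34),q(YAW)); look("w11")
E
```

```text
push hit True end y -0.213
found [0.5241 0.0577] 78 20 0.231
picked gap 0.0215 after 0.0213 39.185670018196106
blue (406, 242, 62, 24) [ 0.3354 -0.422 ] 86 28 -1.395
blue (238, 177, 66, 195) [ 0.2878 -0.194 ] 305 88 0.031
blue (387, 94, 39, 66) [ 0.5049 -0.3585] 79 42 0.013
blue (298, 94, 57, 66) [ 0.503 -0.259] 78 67 0.015
orange (160, 182, 66, 64) [ 0.3857 -0.0866] 91 87 -0.817
orange (353, 90, 38, 66) [ 0.5088 -0.315 ] 78 44 0.044
t 84.8
```

View pics/w11.png

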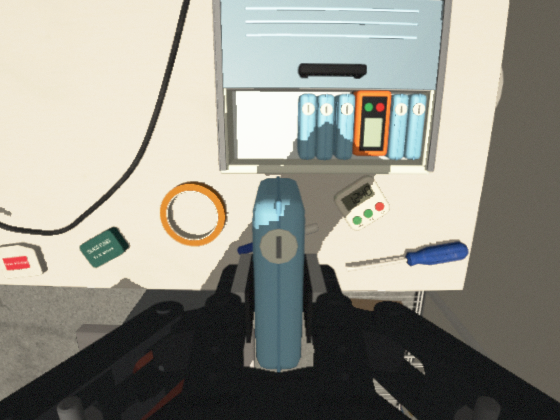

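In w11 the row is tight and upright, with its edge near y = −0.227. I'll place the second pack, push it in, and fetch the third.

Run:
```python
from h import *
X=.503;Y=-.2015
h=place(X,Y,.0405,.03)
if manip.get_state()["ee_pos"][2]<.046:
    manip.command_gripper(.029); manip.movel([X,Y,.12],.2)
    y=push(X,-.171,-.2,.0255)
    r=find(.524,.237)
    g=pick(r[0][0],r[0][1],r[3],.045,.026)
    manip.move_ptp(B(-.05,0.08,.34),q(YAW)); look("w12")
```

```text
place hit True [ 0.5024 -0.2011  0.0408] [-1.1 -0.3  6.6]
descent blocked [ 0.50259838 -0.1705963   0.02600953]
found [0.5245 0.2425] 77 20 -0.236
picked gap 0.0212 after 0.021 40.048397183418274
blue (417, 242, 62, 23) [ 0.3352 -0.4195] 87 28 -1.391
blue (250, 177, 54, 195) [ 0.2878 -0.1831] 306 72 0.03
blue (340, 96, 23, 65) [ 0.5018 -0.2714] 77 26 0.013
blue (401, 95, 39, 65) [ 0.5048 -0.3581] 78 43 0.017
blue (281, 95, 53, 67) [ 0.501  -0.2173] 79 63 0.006
orange (173, 182, 66, 64) [ 0.3855 -0.085 ] 90 87 -0.907
orange (362, 91, 43, 66) [ 0.5079 -0.3107] 78 50 0.024
t 103.2333
```

View pics/w12.png

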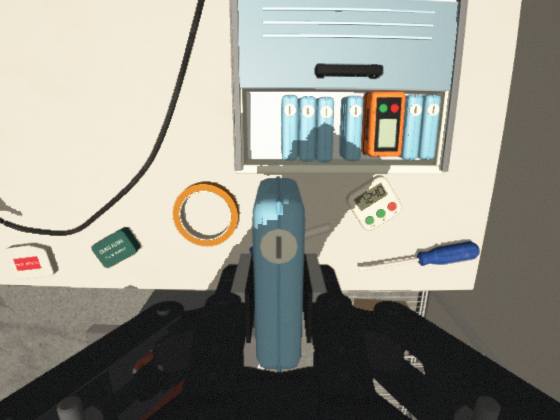

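In w12 the three left packs now sit at columns 281–334, with a gap before pack_2 (column 351). The fingers seem to have dragged them slightly, which leaves too little room. I'll set the held pack down nearby, compress the row again and then insert it.

Run:
```python
from h import *
X=.503
manip.move_ptp([.52,.04,.12],q(0)); manip.movel([.52,.04,.027],.12); manip.command_gripper(.045); manip.movel([.52,.04,.12],.25)
manip.command_gripper(0.0)
manip.move_ptp([X,-.169,.13],q(YAW)); manip.movel([X,-.169,.06],.2)
h=manip.movel([X,-.169,.0265],.05,stop_force=25); st=manip.get_state(); print(h,st["ee_pos"].round(4),np.round(st["ft_force"],1))
if st["ee_pos"][2]<.032:
    h=manip.movel([X,-.196,st["ee_pos"][2]],.02,stop_force=28); st=manip.get_state(); y=st["ee_pos"][1]; print("push",h,y,np.round(st["ft_force"],1))
    manip.hold(.3); manip.movel([X,y+.006,.0265],.04)
manip.movel([X,manip.get_state()["ee_pos"][1],.13],.2)
manip.move_ptp(B(-.05,0.02,.32),q(YAW)); look("w13")
```

```text
False [ 0.5031 -0.1691  0.0265] [ 0.7 -0.6 -0.7]
push False -0.19271088982567972 [ 1.  20.  12.7]
blue (384, 247, 66, 25) [ 0.3363 -0.4251] 87 28 -1.393
blue (249, 94, 74, 71) [ 0.5004 -0.2507] 84 80 -1.563
blue (359, 92, 41, 69) [ 0.5053 -0.3588] 78 42 0.006
blue (42, 82, 40, 65) [0.5193 0.0231] 77 43 0.002
orange (127, 185, 69, 66) [ 0.3868 -0.0904] 92 86 -0.831
orange (323, 89, 40, 69) [ 0.5079 -0.3149] 77 44 0.017
t 112.6583
```

View pics/w13.png

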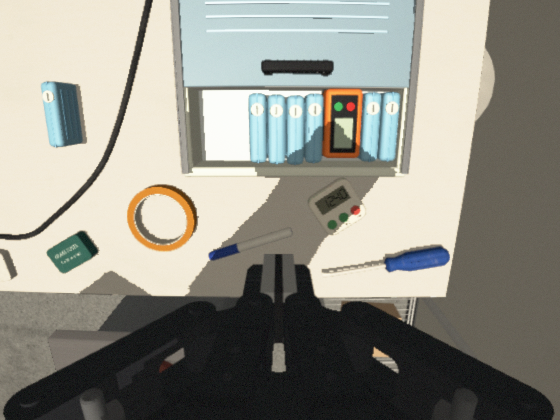

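In w13 the row is tight and upright: four packs at columns 249–323, the logger at 342 and the right pair at 360–399, with about 67 mm free at the left. Next I'll insert the last pack and check it by numbers.

Run:
```python
from h import *
X=.503;Y=-.1795
g=pick(.52,.04,0,.045,.027)
h=place(X,Y,.0415,.03)
if manip.get_state()["ee_pos"][2]<.046:
    manip.command_gripper(.0265); manip.movel([X,Y,.12],.1)
    manip.move_ptp(B(-.05,0.04,.32),q(YAW)); look("w14")
    s=manip.snapshot("wrist"); m=mask(s,(0,0,170),(179,70,255))
    for c in blobs(m,8):
        x,y,w,h=cv2.boundingRect(c)
        if w<14 and h<14 and 90<y<165: print("plug",(x,y,w,h),ray(s,[(x+w/2,y+h/2)],.064)[0].round(4))
```

```text
picked gap 0.0211 after 0.0214 39.167402386665344
place hit True [ 0.5024 -0.1793  0.0418] [-1.3  0.5  7.2]
blue (397, 247, 65, 25) [ 0.3362 -0.4226] 86 28 -1.387
blue (266, 94, 74, 71) [ 0.5006 -0.2501] 84 80 -1.56
blue (234, 94, 20, 69) [ 0.5013 -0.1825] 77 22 0.005
blue (375, 93, 41, 69) [ 0.5046 -0.3583] 78 43 0.015
orange (141, 185, 69, 66) [ 0.3866 -0.0888] 92 87 -0.826
orange (339, 89, 40, 69) [ 0.5083 -0.3149] 78 44 0.033
t 120.9333
```

The last pack stands upright at y = −0.182 with its footprint as expected. Closing the cover.

Run:
```python
from h import *
manip.command_gripper(0.0)
manip.move_ptp(B(.10,0,.15),q(YAW)); manip.movel(B(.10,0,.078),.12)
for i in range(3):
    h=manip.movel(B(-.025,0,.078),.05,stop_force=10); st=manip.get_state(); print(h,st["ee_pos"].round(4),np.round(st["ft_force"],1))
    if not h or st["ee_pos"][0]<.494: break
p=manip.get_state()["ee_pos"]
manip.movel([p[0]+.012,p[1],.078],.1); manip.movel([p[0]+.012,p[1],.2],.2)
manip.move_ptp(B(-.08,0,.32),q(YAW))
s=manip.snapshot("wrist");cv2.imwrite("pics/w15.png",s["frame"])
for c in blobs(mask(s,(0,0,0),(179,255,50)),100):
    r=rect(s,c,.09)
    if 60<r[1]<90 and r[2]<25: print("grip",cv2.boundingRect(c),r[0].round(4),round(r[1]),round(r[2]),round(r[3],3))
for c in blobs(mask(s,(90,60,60),(115,255,255)),20): print("blue",cv2.boundingRect(c),rect(s,c,.064)[0].round(3))
print(manip.get_state()["time_s"])
```

```text
True [ 0.4902 -0.2621  0.0781] [2.4 0.1 1.8]
grip (244, 124, 68, 12) [ 0.4726 -0.2619] 73 12 -1.564
blue (372, 228, 66, 25) [ 0.333 -0.427]
blue (194, 225, 31, 16) [ 0.343 -0.174]
126.7167
```

Run:
```python
from h import *
manip.move_ptp(B(.01,0,.12),q(YAW)); manip.movel(B(.01,0,.078),.12)
h=manip.movel(B(-.03,0,.078),.02,stop_force=18); p=manip.get_state()["ee_pos"]; print(h,p.round(4))
manip.movel([p[0]+.012,p[1],.078],.1); manip.movel([p[0]+.012,p[1],.2],.2)
manip.move_ptp(B(-.08,0,.32),q(YAW)); manip.hold(.5)
print(manip.get_state()["time_s"]); print(manip.sign_off())
```

```text
True [ 0.4902 -0.2621  0.0782]
131.475
the job is handed in; nothing more can be done
None
```

I handed the job in at about 131 s: the logger stands between the two original pairs, all three bench packs are upright in the row, and the cover is shut against its front stop, which a second, harder push confirmed.

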